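# Open the child-resistant bottle at the bench

### The arm

A 6-joint arm with a two-finger parallel gripper is mounted at the origin on the work surface. World frame = base frame: x ahead of the robot, y to its left, z up, the work surface at z = 0. Lengths are in mm, angles in rad, forces in N, time in s.
With the tool pointing down it reaches from about 275 to 1000 mm from the base axis. Payload 8.4 kg.
Tool frame: the origin (TCP) lies between the finger pads; the fingertips stand r.tips_ahead ahead of it and the grasp point (between the pads) lies 6 mm ahead of it (r.tips_ahead is the distance from the TCP to the fingertips, in mm); z points along the fingers, y is the line along which they close (so a half turn about z gives the same grasp; the last joint's range is limited). The gripper opens to 85 mm and grips with 20 to 120 N. Pads are 22 mm wide; open, the fingers measure 114 mm over their backs; the gripper's body (76 mm by 85 mm) begins 54 mm behind the grasp point. The pads swing forward as they close: fully open they stand 13 mm farther back than shut.
Start: joints at [1.21, 0.353, 1.633, -0, 1.155, -0.002], TCP at [219.468, 585.202, 256.281] pointing down, gripper open.
Joint ranges: [-2.63, 2.63], [-0.92, 2.1], [0.06, 2.66], [-1.3, 4.44], [0, 2.69], [-3.02, 3.02]. Speed limits (rad/s): [2.22, 2.22, 2.79, 3.14, 3.14, 3.14].

### API

Orientations are given as [roll, pitch, yaw] about the fixed x, y, z axes, in that order (R = Rz(yaw) Ry(pitch) Rx(roll)).
In Python, from rig import r gives the robot as it stands.
- The arm moves only by the tool carry_out, never from a script. Its arguments are lists of equal length, an entry for each row: "delta_pos": the shift along the tool's x, y, z in m, a list of three; "rot": the turn, a rotation vector about the tool's x, y, z in degrees, a list of three. A call has 1 to 8 rows; each row is the pose to reach, as a shift and turn from the pose commanded when the call began, along the tool's axes at that moment; what a row does not reach only later rows make up. A row lasts 1/8 s, in which the tool goes at most 62.5 mm and 10.7 degrees, less where a joint would pass 70% of its speed; a pose out of reach is approached as far as the arm can. A call with a gripper value outside its range is refused whole. "claw" is the finger opening in m, from 0 to 0.0854, set as the call begins (left out, the last holds). The fingers move at their own pace and stop on an object; "grip_force" is the grip in N (left out, the last holds). Time passes only in rows, so rows that repeat a pose let the fingers close. It gives the time, the measured TCP pose, the force, the opening and the grip force at its end, in the units of the state.
- r.sense(): the state, without advancing time (a new reading comes with each control period).
- r.grab_frame(name): name is "scene" or "top"; returns the picture (400x640x3 uint8, blue, green, red); there is no depth.
- r.camera_info(name): a dict with "fx", "fy", "cx", "cy" (pixels), "pose" (4x4, takes a point from camera to world coordinates). Camera axes: x right, y down, z forward; pixel columns grow to the right and rows downward; lengths in mm; the calibration is good to about 2 mm. A picture is of the moment at which its call begins. camera_info takes no time and is no camera call.
- r.sign_off(): hands the job in; it is judged then, once.
Trained networks look in the newest picture that a camera, given by its name, has taken for a name from the list of things; names that differ only in an ending like _2 or _b are one class to them, and where a whole thing is asked for, a point or a joint stands for the part that bears it (a point fixed in the world has none). Each returns a list of dicts, best first, with "p" (0 to 1); they miss things now and then, are a little off and sometimes report something else, mostly with a low value. They report only what shows in the picture. A call takes as long as a camera call. They do not tell look-alikes from the thing itself.
- r.recognise(thing, camera): "box" ([left, top, right, bottom] in pixels, round what is visible of it).
- r.cut_out(thing, camera): "mask" (400x640 bool, what is visible of it) and "box" ([left, top, right, bottom] in pixels, round what is visible of it).
The state is a dict: "clock": time; "qpos": joint angles; "qvel": joint speeds; "joint_efforts": joint torques, N m; "eef_pos": TCP position; "tcp_rot": TCP orientation; "contact_force": force on the tool from outside, world axes, zero at the start; "wrist_torque": the same for the moment, N m; "opening": opening from 0.0 (shut) to 1.0 (fully open); "grasp_force": force on a finger pad.
Only numpy, scipy, OpenCV 4.12 (cv2) and the standard library are available. Lean on these libraries where they do the work, as an engineer would, in place of code of your own. Each camera call takes 0.05 s, during which the arm holds its last target. There are 200 camera calls.

### The job

Open the square white bottle that stands in the wooden holder: press its child-resistant cap down and keep it down while you turn it anticlockwise past its ridge, then lift the cap off. Set the cap down gently in the shallow round steel dish, letting go only once it is down, and do not knock over the amber bottle or the jar.

Things in the scene. Friction and masses are not known exactly. Their poses are not given: they have to be found in the camera images.
- cap_center (a point): Centre (on the axis, half-way up) of the child-resistant cap: a loose black fluted plastic cylinder, 46 mm in diameter, 34 mm high, about 40 g, z towards its closed top. It starts locked on the neck of the square bottle, its x within 0.1 rad of the neck's x: two ledges inside it hook under two lugs of the neck, so it cannot be pulled off, and a ridge 5 mm high beside each ledge blocks turning.
- cap_top (a point): Centre of the cap's flat closed top, 17 mm above its centre. Unlocking: pressed down 5 mm or more (7 mm is good, bottoms at 9 mm) the cap can turn anticlockwise seen from above, not clockwise. Past 0.95 rad (55 deg) it is over the ridge and the press may be let up; it lifts straight off anywhere from 1.0 to 1.85 rad (1.4 is good); a stop ends the turn at 1.95. Any grip yaw will do, one grasp is enough.
- neck (a point): Centre of the rim of the bottle's neck, 150 mm above the bench, 4 mm above the locked cap's centre; z up, x and y turn with the bottle. White bottle 72 mm square, stuck fast in a plywood holder 96 mm square, 42 mm high, screwed to the bench: neither moves or turns. Neck 30 mm in diameter; the shoulder is 11 mm below the lower edge of the locked cap.
- insert (a joint): Sprung grey pouring insert in the neck, under the cap: 0 when up (cap locked or off), grows in m as the cap is pressed down, 0.009 when the cap bottoms on the rim. Pressing takes about 5 N at first, 9 N at 5 mm, 10.5 N at 7 mm.
- dish_floor (a point): Centre of the inner floor of a shallow round steel dish, fixed to the bench; the floor is 3 mm above the bench and about 120 mm across, the rim 150 mm across and 16 mm above the bench. The cap's centre is 17 mm above this point when it stands in the dish.
- round_bottle: Amber round bottle, 62 mm in diameter, 165 mm high, standing loose in the same row as the square bottle; origin at the centre of its underside, z up. Not to be knocked over.
- jar: Clear, slightly milky round jar with a steel lid, 76 mm in diameter, 110 mm high, standing loose in the same row as the square bottle; origin at the centre of its underside, z up. Not to be knocked over.
Things that resemble listed ones, but are neither listed nor needed, are in the scene too. What is shaped like the part that bears neck but pink or red is not meant. Of the things shaped like the part that bears cap_center, the black one is meant.

How it is judged:
By the outcome, as a careful person would: the job done as asked, in the order asked, and still so for the second after the job is handed in, with the robot touching nothing.
It also fails if it takes over 43 s, if anything falls off the work surface, if the arm or the gripper's body presses on something with over 40 N, if the wrist force passes 120 N, or if a joint passes its speed limit or range.

## Working session

There is one attempt and no reset: what is moved stays moved. The work goes in short steps, Python scripts to look and compute and a tool call to move; the robot and the scene stay as the last step left them, time stands still between calls to the robot, and variables do not carry over. Pictures are saved under pics/ and viewed, at most 10 in all, crops included, and the job is handed in when it is done.

Besides the shell and the picture viewer there is one more tool, called after "Call:" as name(argument=value, ...) on one line, values as JSON. carry_out: Moves the arm, as the interface text tells. Its arguments: {"type":"object","properties":{"delta_pos":{"type":"array","items":{"type":"array","items":{"type":"number"}}},"rot":{"type":"array","items":{"type":"array","items":{"type":"number"}}},"claw":{"type":"number"},"grip_force":{"type":"number"}},"required":["delta_pos","rot"]}

```bash
mkdir -p pics
python3 - <<'E'
from rig import r
import cv2,numpy as np
print(r.sense(), r.tips_ahead)
for c in("scene","top"):
    f=r.grab_frame(c); cv2.imwrite(f"pics/{c}0.png",f)
    k=r.camera_info(c); print(c,k["fx"],k["fy"],k["cx"],k["cy"],np.round(k["pose"],3).tolist())
    for t in("cap_center","neck","dish_floor","round_bottle","jar"):
        print(t,[(np.round(d["box"]).tolist(),round(d["p"],2)) for d in r.recognise(t,c)][:5])
E
```

```text
{'clock': 0.0, 'qpos': array([ 1.20958308e+00,  3.53647194e-01,  1.63412053e+00,  9.97582821e-06,
        1.15520904e+00, -2.42144116e-03]), 'qvel': array([ 0.00034402, -0.00042151,  0.00025208,  0.00027068, -0.00016108,
        0.00183867]), 'joint_efforts': array([-8.33275881e-04, -6.05247545e+01, -3.42065299e+01, -1.24833496e-04,
        9.49390931e-03,  7.51240009e-06]), 'eef_pos': array([219.32008681, 584.78907291, 255.56807624]), 'tcp_rot': array([-3.14020857e+00, -1.24726086e-05,  2.78279680e+00]), 'contact_force': array([ 0.03326692,  0.09982613, -0.31651257]), 'wrist_torque': array([0.01541915, 0.04459065, 0.04538316]), 'grasp_force': 0.0, 'opening': 1.0024421236082253} 25.0
scene 519.3691325119839 519.3691325119839 321.84964055182854 199.45598058178894 [[0.865, 0.388, -0.318, 888.848], [0.501, -0.65, 0.572, -690.661], [0.015, -0.654, -0.756, 1050.438], [0.0, 0.0, 0.0, 1.0]]
cap_center [([413.0, 228.0, 436.0, 248.0], 0.9), ([361.0, 203.0, 390.0, 224.0], 0.72)]
neck [([136.0, 218.0, 192.0, 284.0], 0.95), ([285.0, 89.0, 331.0, 151.0], 0.87), ([343.0, 216.0, 395.0, 273.0], 0.71)]
dish_floor [([233.0, 232.0, 297.0, 286.0], 0.71)]
round_bottle [([388.0, 151.0, 416.0, 209.0], 0.87)]
jar [([314.0, 292.0, 345.0, 346.0], 0.6)]
top 475.73336114562903 475.73336114562903 315.46224248168494 200.78632932450995 [[-0.017, -0.996, 0.092, 399.423], [-0.999, 0.014, -0.036, 39.442], [0.034, -0.092, -0.995, 1141.59], [0.0, 0.0, 0.0, 1.0]]
cap_center [([294.0, 124.0, 317.0, 148.0], 0.77), ([255.0, 94.0, 270.0, 117.0], 0.63), ([340.0, 201.0, 407.0, 265.0], 0.16)]
neck [([279.0, 121.0, 335.0, 175.0], 0.75), ([154.0, 264.0, 215.0, 331.0], 0.7), ([400.0, 290.0, 461.0, 348.0], 0.68)]
dish_floor [([342.0, 199.0, 405.0, 262.0], 0.71)]
round_bottle [([203.0, 134.0, 238.0, 168.0], 0.8)]
jar [([387.0, 114.0, 429.0, 152.0], 0.78)]
```

```bash
python3 -c "
import cv2,numpy as np
a=cv2.imread('pics/scene0.png');b=cv2.imread('pics/top0.png')
cv2.imwrite('pics/both0.png',cv2.resize(np.vstack([a,b]),(480,600),interpolation=cv2.INTER_AREA))"
```

```text
(no output)
```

View pics/scene0.png

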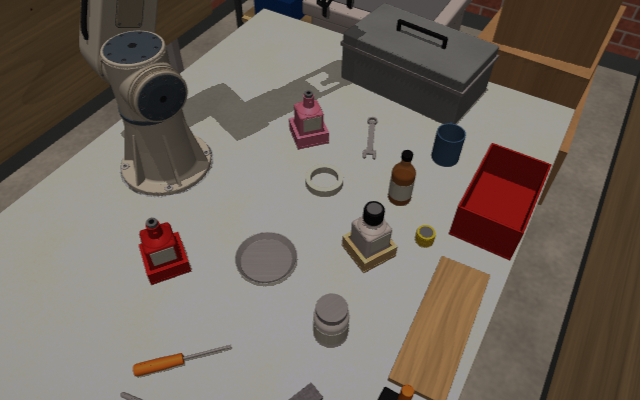

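View pics/top0.png

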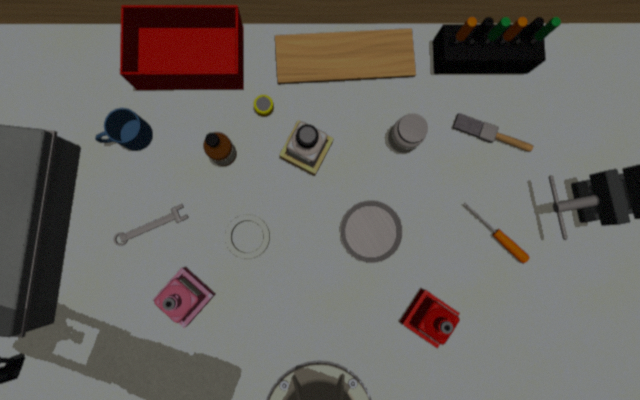

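The scene view shows two cap-like things: a black cap on the white bottle (scene 374,213; top 306,136) and a yellow ring-like cap lying on the bench (scene 425,236; top 263,105). The black one on the square white bottle in the wooden holder fits. The red and pink bottles (scene 163,250 and 309,120) are decoys. The dish is at scene (266,258), top (371,231), and the white ring at (324,180) is not the dish.

```bash
cat > h.py <<'E'
from rig import r
import cv2,numpy as np
from scipy.optimize import least_squares
def proj(c,P):
    k=r.camera_info(c);T=np.linalg.inv(k["pose"]);q=np.atleast_2d(P)@T[:3,:3].T+T[:3,3]
    return np.c_[k["fx"]*q[:,0]/q[:,2]+k["cx"],k["fy"]*q[:,1]/q[:,2]+k["cy"]]
def cyl(x,y,z0,z1,R0,R1=None):
    R1=R1 or R0
    a=np.linspace(0,2*np.pi,60)
    return np.r_[np.c_[x+R0*np.cos(a),y+R0*np.sin(a),0*a+z0],np.c_[x+R1*np.cos(a),y+R1*np.sin(a),0*a+z1]]
def bb(c,P):
    p=proj(c,P);return np.r_[p.min(0),p.max(0)]
def fit(boxes,g,x0):
    s=least_squares(lambda v:np.concatenate([bb(c,cyl(*v,*g))-b for c,b in boxes.items()]),x0,loss="soft_l1")
    return s.x.round(1),s.fun.round(1)
def best(t,c,near):
    L=[d for d in r.cut_out(t,c) if np.hypot(*((np.array(d["box"])[:2]+np.array(d["box"])[2:])/2-near))<20]
    if not L: return None
    m=np.argwhere(L[0]["mask"])[:,::-1]; return np.r_[m.min(0),m.max(0)+1.]-.0
E
python3 - <<'E'
from h import *
f={c:r.grab_frame(c) for c in("scene","top")}
specs={"cap_center":((129,163,23),(374,213),(306,136)),"dish_floor":((0,16,50,75),(266,258),(371,231)),
"round_bottle":((0,165,31,12),(402,180),(220,151)),"jar":((0,110,38),(330,318),(408,133))}
for t,(g,a,b) in specs.items():
    B={"scene":best(t,"scene",a),"top":best(t,"top",b)}
    for S in (B,{"scene":B["scene"]},{"top":B["top"]}):
        S={k:v for k,v in S.items() if v is not None}
        if S: print(t,list(S),*fit(S,g,(600,50)))
a=cv2.resize(f["scene"][150:350,290:450],None,fx=2.5,fy=2.5,interpolation=2)
b=cv2.resize(f["top"][80:180,190:350],None,fx=2.5,fy=2.5,interpolation=2)
b=cv2.copyMakeBorder(b,0,250,0,0,0);cv2.imwrite("pics/crop1.png",np.hstack([a,b]))
E
```

```text
cap_center ['scene', 'top'] [629.1  18.3] [ 0.2 -1.7  0.9 -0.4  0.7  0.7  0.7 -0.4]
cap_center ['scene'] [629.3  15. ] [-0.4 -0.7  0.4  0.6]
cap_center ['top'] [629.5  19.7] [ 0.   0.6 -0.  -0.6]
dish_floor ['scene', 'top'] [ 428.6 -133.7] [-0.4 -1.6  0.3  1.2  0.5 -0.2 -0.7  0.1]
dish_floor ['scene'] [ 428.5 -133.3] [-0.3 -1.7  0.3  1. ]
dish_floor ['top'] [ 428.5 -133.9] [ 0.6 -0.1 -0.6  0.1]
round_bottle ['scene', 'top'] [625.2 219.7] [ 1.4 -0.6 -1.4 -0.1  1.8  0.3 -0.9 -0.9]
round_bottle ['scene'] [626.2 218.7] [ 1.6 -0.2 -1.2  0.2]
round_bottle ['top'] [624.7 221.2] [ 1.   0.6 -1.5 -0.7]
jar ['scene', 'top'] [ 653.9 -220.6] [-0.7 -2.1  0.8  0.5 -0.8 -1.6  3.3  1.3]
jar ['scene'] [ 654.5 -222. ] [-0.8 -1.5  0.7  1.2]
jar ['top'] [ 653.1 -216.7] [-2.4 -1.3  1.6  1.6]
```

View pics/crop1.png

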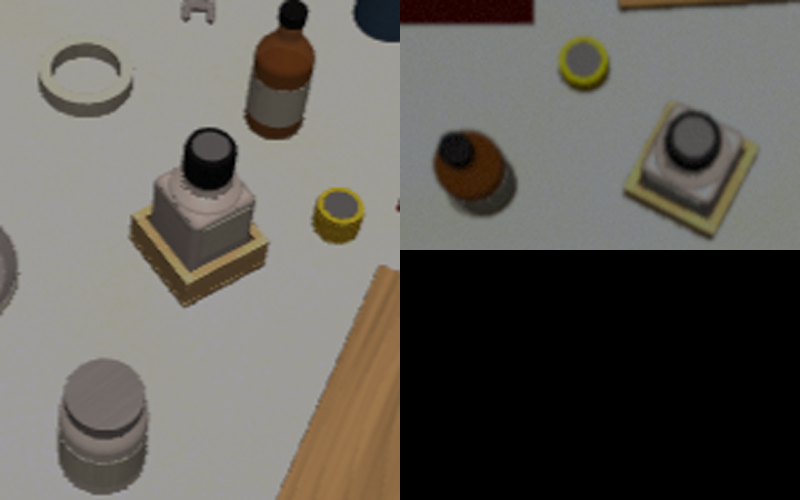

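The crop confirms it: the black cap sits on the white bottle in the plywood holder, and the yellow cap lies loose on the bench. Cap is at about (629,18) and the dish at about (428.5,-133.5). Next I compute the approach.

```bash
cat >> h.py <<'E'
from scipy.spatial.transform import Rotation as Ro
def delta(p,rpy,target,yaw):
    R=Ro.from_euler("xyz",rpy); T=Ro.from_euler("xyz",[np.pi,0,yaw])
    print("d(m)",(R.inv().apply(np.array(target)-p)/1000).round(4),"rot",np.degrees((R.inv()*T).as_rotvec()).round(2))
E
python3 -c "
from h import *
delta(np.array([219.468,585.202,256.281]),[-3.1402,0,2.7828],[629,18,256.3],1.571)"
```

```text
d(m) [-5.826e-01 -3.873e-01  5.000e-04] rot [-7.000e-02  5.000e-02  6.943e+01]
```

Call:
carry_out(delta_pos=[[-0.03,-0.02,0],[-0.08,-0.053,0],[-0.13,-0.086,0],[-0.18,-0.12,0],[-0.23,-0.153,0],[-0.28,-0.186,0],[-0.33,-0.22,0],[-0.38,-0.253,0]], rot=[[0,0,4],[0,0,9],[0,0,15],[0,0,21],[0,0,27],[0,0,33],[0,0,39],[0,0,45]], claw=0.085, grip_force=80)

```text
clock: 2.1
eef_pos: [487.4, 213.2, 256.6]
tcp_rot: [3.141, -0.0, 1.994]
contact_force: [0.5, 1.5, 0.1]
opening: 0.998
grasp_force: 0.0
```

```bash
python3 -c "
from h import *
R=Ro.from_euler('xyz',[-3.1402,0,2.7828]);p=np.array([219.468,585.202,256.281])+R.apply([-380,-253,0]);print(p)
delta(p,[3.1416,0,2.7828-np.pi/4],[629,18,256.3],1.571)"
```

```text
[486.43080202 214.87817118 256.63334124]
d(m) [-0.2382  0.0483  0.0003] rot [-0.    0.   24.43]
```

Call:
carry_out(delta_pos=[[-0.05,0.01,0],[-0.1,0.02,0],[-0.15,0.03,0],[-0.2,0.04,0],[-0.23,0.0465,0],[-0.238,0.048,0],[-0.238,0.048,0.03],[-0.238,0.048,0.055]], rot=[[0,0,6],[0,0,12],[0,0,18],[0,0,24.4],[0,0,24.4],[0,0,24.4],[0,0,24.4],[0,0,24.4]])

```text
clock: 3.1
eef_pos: [628.1, 18.8, 200.6]
tcp_rot: [-3.141, -0.0, 1.572]
contact_force: [-0.5, -0.1, -0.1]
opening: 0.993
grasp_force: 0.0
```

Run:
```python
from h import *
f={c:r.grab_frame(c) for c in("scene","top")}
s=r.sense();print(s["eef_pos"],s["tcp_rot"],s["qpos"])
for c,n in(("scene",(374,213)),("top",(306,136))):
    b=best("cap_center",c,n);print(c,b)
a=cv2.resize(f["scene"][130:290,300:460],None,fx=2.5,fy=2.5,interpolation=2)
b=cv2.resize(f["top"][60:220,230:390],None,fx=2.5,fy=2.5,interpolation=2)
cv2.imwrite("pics/crop2.png",np.hstack([a,b]))
```

```text
[626.31112257  18.82133764 198.58791611] [-3.13631721e+00 -1.33835016e-04  1.57221510e+00] [2.75105443e-02 4.15325213e-01 1.67833565e+00 3.12328375e-04
 1.05320197e+00 2.59361659e-02]
scene [363. 201. 385. 226.]
top [286. 131. 333. 146.]
```

View pics/crop2.png

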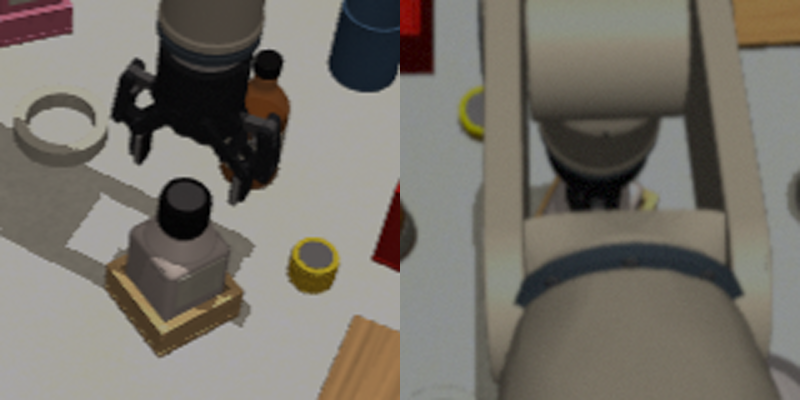

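The gripper straddles the cap: left crop shows the fingers either side of the black cap at (185,205), with nothing touching. Lowering to grasp height.

Call:
carry_out(delta_pos=[[0,0,0.01],[0,0,0.02],[0,0,0.03],[0,0,0.038],[0,0,0.041],[0,0,0.041],[0,0,0.041]], rot=[[0,0,0],[0,0,0],[0,0,0],[0,0,0],[0,0,0],[0,0,0],[0,0,0]])

```text
clock: 4.18
eef_pos: [628.8, 18.1, 160.6]
tcp_rot: [3.141, -0.0, 1.571]
contact_force: [-0.6, -0.4, 0.5]
opening: 0.994
grasp_force: 0.0
```

Call:
carry_out(delta_pos=[[0,0,0],[0,0,0],[0,0,0],[0,0,0],[0,0,0],[0,0,0],[0,0,0],[0,0,0]], rot=[[0,0,0],[0,0,0],[0,0,0],[0,0,0],[0,0,0],[0,0,0],[0,0,0],[0,0,0]], claw=0.05)

```text
clock: 5.18
eef_pos: [628.6, 18.1, 160.3]
tcp_rot: [3.142, -0.0, 1.572]
contact_force: [-0.6, -0.1, 0.7]
opening: 0.586
grasp_force: 0.0
```

Call:
carry_out(delta_pos=[[0,0,0],[0,0,0],[0,0,0],[0,0,0],[0,0,0],[0,0,0]], rot=[[0,0,0],[0,0,0],[0,0,0],[0,0,0],[0,0,0],[0,0,0]], claw=0.03)

```text
clock: 5.92
eef_pos: [628.6, 18.1, 160.3]
tcp_rot: [3.142, -0.0, 1.572]
contact_force: [-2.7, -0.7, 5.0]
opening: 0.514
grasp_force: 80.5
```

Call:
carry_out(delta_pos=[[0,0,0.002],[0,0,0.004],[0,0,0.006],[0,0,0.0075],[0,0,0.0075],[0,0,0.0075]], rot=[[0,0,0],[0,0,0],[0,0,0],[0,0,0],[0,0,0],[0,0,0]])

```text
clock: 6.68
eef_pos: [628.7, 18.1, 153.4]
tcp_rot: [3.141, -0.0, 1.572]
contact_force: [-3.6, 1.0, 9.6]
opening: 0.51
grasp_force: 81.0
```

Call:
carry_out(delta_pos=[[0,0,0.001],[0,0,0.001],[0,0,0.001],[0,0,0.001],[0,0,0.001],[0,0,0.001],[0,0,0.001],[0,0,0.001]], rot=[[0,0,0],[0,0,0],[0,0,-4],[0,0,-9],[0,0,-14],[0,0,-19],[0,0,-24],[0,0,-24]])

```text
clock: 7.68
eef_pos: [629.8, 18.2, 152.9]
tcp_rot: [3.139, 0.001, 1.992]
contact_force: [-0.3, 0.9, 10.9]
opening: 0.513
grasp_force: 81.2
```

```bash
python3 -c "
from h import *
s=r.sense();print(s['wrist_torque'],s['qpos'],s['contact_force'])"
```

```text
[0.03624044 0.15656383 0.04571635] [ 2.64572623e-02  4.68862684e-01  1.70942457e+00  1.33253087e-04
  9.60542216e-01 -3.94523378e-01] [-0.29484811  0.86040362 10.94580555]
```

Call:
carry_out(delta_pos=[[0,0,0],[0,0,0],[0,0,0],[0,0,0],[0,0,0],[0,0,0],[0,0,0],[0,0,0]], rot=[[0,0,-7],[0,0,-14],[0,0,-21],[0,0,-28],[0,0,-35],[0,0,-42],[0,0,-48],[0,0,-48]])

```text
clock: 8.68
eef_pos: [630.0, 18.2, 153.0]
tcp_rot: [3.14, 0.003, 2.83]
contact_force: [-0.3, -0.1, 10.2]
opening: 0.516
grasp_force: 81.2
```

Call:
carry_out(delta_pos=[[0,0,0],[0,0,0],[0,0,-0.002],[0,0,-0.004],[0,0,-0.006],[0,0,-0.008],[0,0,-0.01],[0,0,-0.01]], rot=[[0,0,-4],[0,0,-8],[0,0,-8],[0,0,-8],[0,0,-8],[0,0,-8],[0,0,-8],[0,0,-8]])

```text
clock: 9.68
eef_pos: [628.7, 18.2, 161.6]
tcp_rot: [3.141, 0.0, 2.968]
contact_force: [2.1, 0.7, 0.5]
opening: 0.512
grasp_force: 81.5
```

No pull. Lifting on.

Call:
carry_out(delta_pos=[[0,0,-0.004],[0,0,-0.01],[0,0,-0.02],[0,0,-0.035],[0,0,-0.055],[0,0,-0.075],[0,0,-0.085],[0,0,-0.085]], rot=[[0,0,0],[0,0,0],[0,0,0],[0,0,0],[0,0,0],[0,0,0],[0,0,0],[0,0,0]])

```text
clock: 10.68
eef_pos: [628.8, 17.9, 247.8]
tcp_rot: [3.142, 0.001, 2.968]
contact_force: [-0.5, -0.5, -0.9]
opening: 0.512
grasp_force: 81.9
```

Run:
```python
from h import *
f=r.grab_frame("scene"); cv2.imwrite("pics/lift.png",cv2.resize(f[100:290,280:460],None,fx=3,fy=3,interpolation=2))
s=r.sense();print(s["clock"],s["contact_force"],s["opening"],s["eef_pos"],s["tcp_rot"],s["qpos"])
delta(s["eef_pos"],s["tcp_rot"],[428.5,-133.5,246],2.968)
```

```text
10.725 [-0.3274214  -0.06211863  0.18711342] 0.5130382031189671 [628.38850437  17.97190712 246.89344269] [-3.14146567e+00 -2.25544545e-05  2.96777397e+00] [ 2.62667440e-02  3.67259635e-01  1.63445234e+00 -1.32037384e-04
  1.13992802e+00 -1.37065576e+00]
d(m) [ 0.1707 -0.1838  0.0009] rot [-0.01 -0.   -0.01]
```

View pics/lift.png

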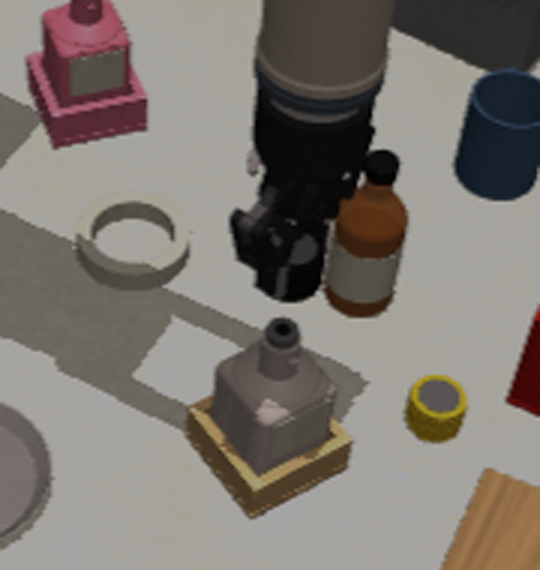

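The cap hangs in the gripper (crop 290,260), the neck is bare (283,330) and the amber bottle still stands. On to the dish.

Call:
carry_out(delta_pos=[[0.015,-0.016,0],[0.045,-0.048,0],[0.08,-0.086,0],[0.115,-0.124,0],[0.145,-0.156,0],[0.165,-0.178,0],[0.1705,-0.184,0],[0.1705,-0.184,0.04]], rot=[[0,0,0],[0,0,0],[0,0,0],[0,0,0],[0,0,0],[0,0,0],[0,0,0],[0,0,0]])

```text
clock: 11.72
eef_pos: [430.8, -134.5, 208.3]
tcp_rot: [-3.141, 0.006, 2.967]
contact_force: [1.0, -0.3, -1.4]
opening: 0.514
grasp_force: 81.9
```

Call:
carry_out(delta_pos=[[0,0,0.04],[0,0,0.08],[0,0,0.115],[0,0,0.135],[0,0,0.15],[0,0,0.15],[0,0,0.15]], rot=[[0,0,0],[0,0,0],[0,0,0],[0,0,0],[0,0,0],[0,0,0],[0,0,0]])

```text
clock: 12.6
eef_pos: [429.4, -133.7, 57.3]
tcp_rot: [-3.142, 0.001, 2.968]
contact_force: [-0.9, -0.1, -0.8]
opening: 0.513
grasp_force: 81.9
```

Call:
carry_out(delta_pos=[[0,0,0.006],[0,0,0.012],[0,0,0.017],[0,0,0.019],[0,0,0.019],[0,0,0.019]], rot=[[0,0,0],[0,0,0],[0,0,0],[0,0,0],[0,0,0],[0,0,0]])

```text
clock: 13.35
eef_pos: [428.9, -133.7, 37.9]
tcp_rot: [-3.142, 0.0, 2.968]
contact_force: [-0.7, -0.0, -0.5]
opening: 0.511
grasp_force: 81.9
```

Call:
carry_out(delta_pos=[[0,0,0.0005],[0,0,0.001],[0,0,0.0015],[0,0,0.002],[0,0,0.002],[0,0,0.002]], rot=[[0,0,0],[0,0,0],[0,0,0],[0,0,0],[0,0,0],[0,0,0]])

```text
clock: 14.1
eef_pos: [428.9, -133.7, 35.8]
tcp_rot: [-3.142, 0.0, 2.968]
contact_force: [0.1, 0.8, -0.5]
opening: 0.514
grasp_force: 81.9
```

Call:
carry_out(delta_pos=[[0,0,0.0005],[0,0,0.001],[0,0,0.001],[0,0,0.001]], rot=[[0,0,0],[0,0,0],[0,0,0],[0,0,0]])

```text
clock: 14.6
eef_pos: [428.9, -133.7, 34.8]
tcp_rot: [-3.142, 0.0, 2.968]
contact_force: [-0.5, 0.8, 2.0]
opening: 0.509
grasp_force: 82.1
```

Call:
carry_out(delta_pos=[[0,0,0.0003],[0,0,0.0006],[0,0,0.0006],[0,0,0.0006]], rot=[[0,0,0],[0,0,0],[0,0,0],[0,0,0]])

```text
clock: 15.1
eef_pos: [428.9, -133.7, 34.7]
tcp_rot: [-3.142, 0.0, 2.968]
contact_force: [-2.7, 1.5, 12.9]
opening: 0.51
grasp_force: 83.4
```

Down on the dish floor. Easing the press and opening.

Call:
carry_out(delta_pos=[[0,0,-0.0004],[0,0,-0.0004]], rot=[[0,0,0],[0,0,0]], grip_force=20)

```text
clock: 15.35
eef_pos: [428.9, -133.7, 34.8]
tcp_rot: [-3.142, 0.0, 2.968]
contact_force: [-2.0, 1.0, 8.0]
opening: 0.514
grasp_force: 82.6
```

Call:
carry_out(delta_pos=[[0,0,0],[0,0,0],[0,0,0],[0,0,0],[0,0,0],[0,0,0]], rot=[[0,0,0],[0,0,0],[0,0,0],[0,0,0],[0,0,0],[0,0,0]], claw=0.065)

```text
clock: 16.1
eef_pos: [428.9, -133.7, 34.6]
tcp_rot: [-3.142, -0.0, 2.968]
contact_force: [0.3, -0.4, -0.1]
opening: 0.756
grasp_force: 0.0
```

Call:
carry_out(delta_pos=[[0,0,-0.005],[0,0,-0.015],[0,0,-0.035],[0,0,-0.07],[0,0,-0.11],[0,0,-0.15],[0,0,-0.18],[0,0,-0.18]], rot=[[0,0,0],[0,0,0],[0,0,0],[0,0,0],[0,0,0],[0,0,0],[0,0,0],[0,0,0]])

```text
clock: 17.1
eef_pos: [430.2, -134.1, 217.4]
tcp_rot: [-3.141, 0.005, 2.968]
contact_force: [0.8, -0.4, -0.6]
opening: 0.759
grasp_force: 0.0
```

Run:
```python
from h import *
f=r.grab_frame("scene"); cv2.imwrite("pics/end.png",f)
s=r.sense();print(s["clock"],s["contact_force"],s["opening"],s["eef_pos"])
```

```text
17.15 [-0.5953946  -0.05171083  0.96503469] 0.7618430652599176 [ 429.25557518 -133.80556756  215.81597639]
```

View pics/end.png

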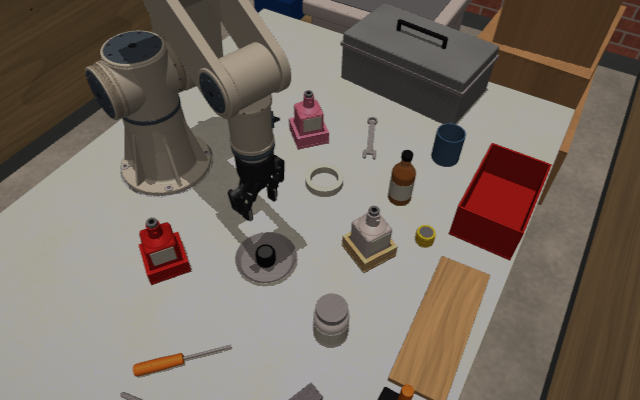

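The cap stands upright in the dish (265,256). The amber bottle (402,180) and jar (331,318) are still standing, and the gripper is clear.

```bash
python3 -c "
from rig import r
print(r.sign_off())"
```

```text
the job is handed in; nothing more can be done
None
```

I opened the square white bottle and set its black cap upright in the steel dish, letting go only once it was down; the amber bottle and jar are still standing, and I handed the job in at about 17 s of the 43 s allowed.

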